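Key the coupling hub onto the turntable gearbox and set it to the pointer

TASK

Put the loose hexagonal coupling hub on the gearbox's upright shaft, turn it until its keyway drops over the brass key, and slide it fully home, flush on the shoulder. Then turn the hub, and the shaft with it, until the hub's red line points at the yellow pointer, and let go. Work gently, feeling for the key and never forcing the hub onto it, and leave the wire spool, spray can and wrench where they are.

Things in the scene. Friction and masses are not known exactly. Their poses are not given: they have to be found in the camera images.
- hub: Loose steel coupling hub, a hexagonal prism 54 mm across flats and 40 mm tall, standing upright on the table, about 0.28 to 0.52 kg. Origin: centre of its underside; z up along the bore. A through bore of 28 mm diameter with one keyway, which opens towards +x. The six flats face 0, 60, 120 ... degrees from +x
- hub_mark (a point): The red line on the hub's top face (it also runs down the +x flat), which marks the keyway: 25 mm out from the bore's axis towards the hub's +x, 40 mm above its underside. The keyway is 8.3 mm wide, reaches 22 mm out from the bore's axis and runs the whole height
- gearbox: Blue turntable gearbox bolted to the table, 140 x 140 mm, 70 mm high, with a grey motor lying out along its +y side from 70 to 220 mm (top 92 mm above the table, a black box on it to 109 mm). Origin: on the table right under the shaft's axis, z up
- pointer (a point): Tip of the yellow pointer that lies flat on the gearbox's top and points inwards at the shaft, 39 mm from the shaft's axis towards the gearbox's +x
- seat (a point): Centre of the round shoulder (72 mm diameter, 78 mm above the table) on which the hub sits when fully home; on the shaft's axis, z up, x towards the yellow pointer. The steel shaft stands up from here: 26 mm diameter for 30 mm, then tapering to 16 mm at its top, 38 mm above the shoulder
- key_level (a point): Point on the shaft's axis at the height of the key's top, 16 mm above the shoulder: a hub not lined up rests on the key with its underside here. The brass key is 7 mm wide, juts out to 20 mm from the axis and reaches down to the shoulder. Its direction is not measured (this frame does not turn): at the start 20 to 83 degrees counter-clockwise, seen from above, from the pointer
- shaft_top (a point): Centre of the shaft's top, 38 mm above the shoulder (this frame does not turn). The shaft turns both ways with a steady drag of 0.12 N m and stays where it is left; under light pressure (about 5 N) the hub slides round on the key without turning the shaft. Pressing the hub on the shaft, key or gearbox with more than 50 N damages them
- wire_spool: Bystander: spool of copper wire lying flat, 100 mm diameter, 45 mm high, 0.9 kg. Origin: centre of its underside. Leave it alone
- spray_can: Bystander: upright can, 60 mm diameter, 160 mm high. Origin: centre of its underside. Leave it alone
- wrench: Bystander: wrench, 190 mm long along its x axis, lying flat on the table. Leave it alone
There are look-alikes about, which are no part of the job. Several things have the shape of the hub; the one meant has the colours described above.

How it is judged:
By the outcome, as a careful person would: the job done as asked, in the order asked, and still so for the second after the job is handed in, with the robot touching nothing.
It also fails if it takes over 64 s, if anything falls off the work surface, if the arm or the gripper's body presses on something with over 40 N, if the wrist force passes 120 N, or if a joint passes its speed limit or range.

ROBOT

A 6-joint arm with a two-finger parallel gripper is mounted at the origin on the work surface. World frame = base frame: x ahead of the robot, y to its left, z up, the work surface at z = 0. Lengths are in mm, angles in rad, forces in N, time in s.
With the tool pointing down it reaches from about 350 to 775 mm from the base axis. Payload 7.3 kg.
Tool frame: the origin (TCP) lies at the very end of the fingers, on their centre line; the grasp point (between the pads) lies 19 mm behind it; z points along the fingers, x is the direction in which the jaws open and shut, and the axes are right-handed (so a half turn about z gives the same grasp; the last joint's range is limited). The gripper opens to 92 mm and grips with 3 to 60 N. Pads are 19 mm wide; open, the fingers measure 130 mm over their backs; the gripper's body (75 mm by 190 mm) begins 47 mm behind the grasp point.
Start: joints at [-1.381, 0.342, 1.524, -0, 1.275, -0.146], TCP at [173.023, -495.689, 226.741] pointing down, gripper open.
Joint ranges: [-2.53, 2.53], [-0.77, 2.02], [0.04, 2.7], [-1, 4.14], [0.28, 2.66], [-3.11, 3.11]. Speed limits (rad/s): [2.57, 2.57, 3.14, 3.14, 3.14, 3.14].

INTERFACE

Orientations are given as a unit quaternion [w, x, y, z].
In Python, from plant import r gives the robot as it stands.
- The arm moves only by the shell command python3 -m inch 'ROWS' [OPENING] [FORCE]. ROWS is JSON, a list of rows, each an object of numbers: "tx", "ty", "tz": the shift along the tool's x, y, z in mm; "rx", "ry", "rz": the turn, a rotation vector about the tool's x, y, z in degrees. In form: [{"tx": .., "ty": .., "tz": .., "rx": .., "ry": .., "rz": ..}, ...]. A call has 1 to 12 rows; each row shifts and turns the commanded pose from where the row before left it, along the tool's axes as they then stand; what a row does not reach is not made up. A row lasts 1/10 s, in which the tool goes at most 50 mm and 8.59 degrees, less where a joint would pass 70% of its speed; a pose out of reach is approached as far as the arm can. A call is refused whole if a number of a shift passes 50 or a number of a turn 8.59, either way. A call with a gripper value outside its range is refused whole. OPENING is the finger opening in mm, from 0 to 91.8, set as the call begins (- or left out, the last holds). The fingers move at their own pace and stop on an object; FORCE is the grip in N (left out, the last holds). Time passes only in rows, so rows that do not move let the fingers close. It gives the time, the measured TCP pose, the force and the opening at its end, in the units of the state.
- r.observe(): the state, without advancing time (a new reading comes with each control period).
- r.grab_frame(name): name is "side" or "top"; returns (picture, depth): 420x560x3 uint8, blue, green, red; 420x560 float32, mm along the optical axis (not along the pixel's ray), 0 where there is no reading.
- r.camera_model(name): a dict with "vertical_fov" (degrees; the focal length in pixels is half the picture's height over the tangent of half this angle, whatever the lens; pixels are square), "cx", "cy" (the principal point, pixels), "R" (3x3) and "t" (3): a world point X has camera coordinates R X + t. Camera axes: x right, y down, z forward; pixel columns grow to the right and rows downward; lengths in mm; the calibration is good to about 2 mm. A picture is of the moment at which its call begins. camera_model takes no time and is no camera call.
- r.sign_off(): hands the job in, once; it reports no verdict.
The state is a dict: "t": time; "qpos": joint angles; "qd": joint speeds; "joint_torque": joint torques, N m; "tcp_pos": TCP position; "eef_rot": TCP orientation; "contact_force": force on the tool from outside, world axes, zero at the start; "torque": the same for the moment, N m; "width": finger opening in mm.
Only numpy, scipy, OpenCV 4.12 (cv2) and the standard library are available. Lean on these libraries where they do the work, as an engineer would, in place of code of your own. Each camera call takes 0.05 s, during which the arm holds its last target. There are 200 camera calls.

## Working session

There is one attempt and no reset: what is moved stays moved. The work goes in short steps, Python scripts to look and compute and a shell command to move; the robot and the scene stay as the last step left them, time stands still between calls to the robot, and variables do not carry over. Pictures are saved under pics/ and viewed, about 8 in all and at most 12, crops included, and the job is handed in when it is done.

```bash
mkdir -p pics; ls; cat > h.py <<'E'
import numpy as np,cv2
from plant import r
def cam(n):
    m=r.camera_model(n);f=210/np.tan(np.radians(m["vertical_fov"])/2)
    return f,m["cx"],m["cy"],np.array(m["R"]),np.array(m["t"])
def proj(n,X):
    f,cx,cy,R,t=cam(n);c=R@np.array(X,float)+t
    return np.array([cx+f*c[0]/c[2],cy+f*c[1]/c[2]])
def back(n,u,v,z=None,d=None):
    "pixel to world at height z or depth d"
    f,cx,cy,R,t=cam(n);ray=np.array([(u-cx)/f,(v-cy)/f,1])
    o=-R.T@t;w=R.T@ray
    s=d if d is not None else (z-o[2])/w[2]
    return o+s*w
def snap(n,k):
    p,d=r.grab_frame(n);cv2.imwrite(f"pics/{k}.png",p);np.save(f"pics/{k}.npy",d);return p,d
E
python3 - <<'E'
from h import *
for n in("top","side"):
    p,d=snap(n,n+"0");m=r.camera_model(n);print(m)
s=r.observe();print({k:np.round(v,3) for k,v in s.items()})
E
```

```text
pics
{'vertical_fov': 45.1755160224527, 'cx': 284.58823451973427, 'cy': 210.0608329390234, 'R': array([[ 0.01123844, -0.99981445, -0.01564495],
       [-0.99871484, -0.01045006, -0.0495929 ],
       [ 0.04942021,  0.01618219, -0.99864697]]), 't': array([-1.15202543e+00,  5.21091972e+02,  1.45881824e+03])}
{'vertical_fov': 51.87347326486245, 'cx': 277.8804366445776, 'cy': 207.12620081289563, 'R': array([[-0.88499137, -0.46509321,  0.0218767 ],
       [-0.28544028,  0.5048236 , -0.81466372],
       [ 0.36785069, -0.72721485, -0.57952086]]), 't': array([444.43355711, 237.04642261, 809.83579525])}
{'t': np.float64(0.1), 'qpos': array([-1.381,  0.343,  1.525, -0.   ,  1.275, -0.146]), 'qd': array([ 0.   , -0.001, -0.   ,  0.001,  0.   , -0.   ]), 'joint_torque': array([ 2.0000e-03, -4.3200e+01, -2.4469e+01,  7.2000e-02,  5.3000e-02,
       -0.0000e+00]), 'tcp_pos': array([ 172.96 , -495.32 ,  226.117]), 'eef_rot': array([-0.   ,  0.815, -0.579, -0.   ]), 'contact_force': array([ 0.274, -1.15 ,  0.402]), 'torque': array([-0.007, -0.009, -0.068]), 'width': np.float64(91.915)}
```

View pics/top0.png

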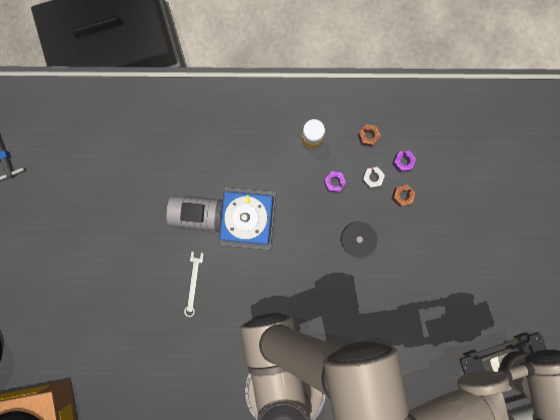

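View pics/side0.png

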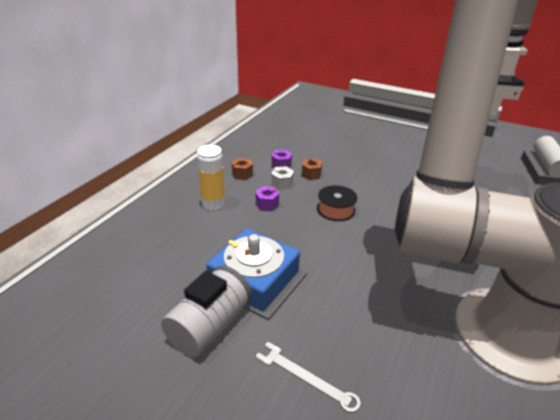

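The steel hub is at top (374,177), with purple and brown look-alikes around it. The gearbox shaft is near (246,217), the motor lies to its left (+y), and the pointer is at (248,199), towards +x. I'll enlarge both areas.

```bash
python3 - <<'E'
from h import *
p=cv2.imread("pics/top0.png")
a=cv2.resize(p[145:210,325:425],None,fx=7,fy=7,interpolation=cv2.INTER_CUBIC)[:, :]
a=cv2.resize(p[150:210,340:410],(560,480),interpolation=cv2.INTER_CUBIC)
b=cv2.resize(p[185:250,215:280],(240*2,480),interpolation=cv2.INTER_CUBIC)
o=np.zeros((480,800,3),np.uint8)
a=cv2.resize(p[157:197,354:394],(400,400),interpolation=cv2.INTER_CUBIC)
b=cv2.resize(p[186:250,214:278],(400,400),interpolation=cv2.INTER_CUBIC)
cv2.imwrite("pics/crop0.png",np.hstack([a,b]))
f,cx,cy,R,t=cam("top");d=np.load("pics/top0.npy")
v,u=np.mgrid[0:420,0:560]
c=np.stack([(u-cx)/f*d,(v-cy)/f*d,d],-1);W=(c-t)@R
# heights around
m=(W[...,2]>25)&(d>0);m[:, :]&=True
for n,(x0,x1,y0,y1) in dict(hub=(358,390,162,192)).items():
    s=W[y0:y1,x0:x1];k=s[...,2]>30
    q=s[k];print(n,k.sum(),q.mean(0),q.min(0),q.max(0),np.median(q[:,2]))
    mm=k.astype(np.uint8);cs,_=cv2.findContours(mm,0,2);cc=max(cs,key=cv2.contourArea);print(cv2.minEnclosingCircle(cc),np.array([x0,y0]))
s=W[186:250,214:278];z=s[...,2]
for lo,hi in((60,74),(74,82),(90,112),(112,120)):
    k=(z>lo)&(z<hi);print(lo,k.sum(),s[k].mean(0))
for nm,(u,v) in dict(brown=(370,135),pur=(405,161),pur2=(336,182),br2=(404,196),spool=(360,240),can=(314,133)).items(): print(nm,back("top",u,v,z=40).round())
E
```

```text
hub 250 [ 612.63427505 -244.32652995   68.69128651] [ 448.34013569 -278.72597886   30.46459674] [ 646.00375049  -19.31324532 1482.66886491] 39.690384150581465
((15.426108360290527, 15.189655303955078), 10.798330307006836) [358 162]
60 1837 [494.56255835 114.52003603  67.65030578]
74 539 [498.12996018 119.60424356  77.61589445]
90 72 [500.15445904 155.97411667  99.15038527]
112 39 [495.66113122 112.46080988 115.1184482 ]
brown [ 738. -239.   40.]
pur [ 664. -339.   40.]
pur2 [ 602. -142.   40.]
br2 [ 563. -336.   40.]
spool [ 437. -212.   40.]
can [743. -78.  40.]
```

View pics/crop0.png

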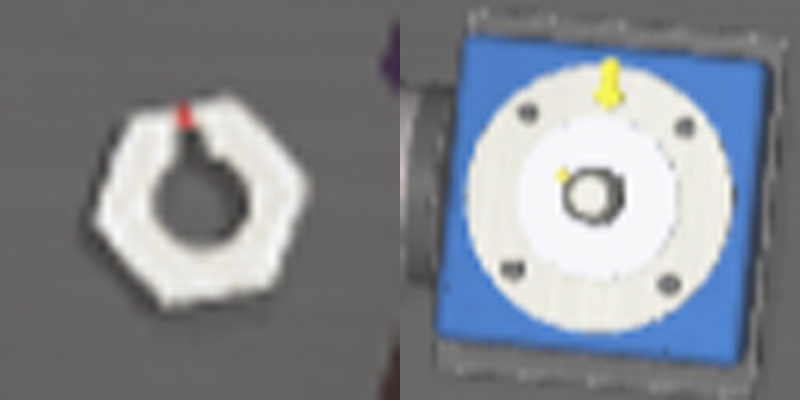

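```bash
python3 - <<'E'
from h import *
A=lambda x,y:(354+(x+.5)/10-.5,157+(y+.5)/10-.5)
B=lambda x,y:(214+(x+.5)/6.25-.5,186+(y+.5)/6.25-.5)
P=lambda q,z:back("top",*q,z=z)
vs=np.array([P(A(*q),40) for q in((130,110),(232,97),(308,185),(272,288),(165,305),(95,218))])
hub=vs.mean(0);rel=vs-hub;an=np.degrees(np.arctan2(rel[:,1],rel[:,0]))
print("hub",hub,np.linalg.norm(rel,axis=1).round(1),"flat angles",(an%60).round(1),"mean flat",(np.mean((an)%60)-30))
mk=P(A(184,117),40)-hub;print("mark",mk,np.degrees(np.arctan2(mk[1],mk[0])))
sh=P(B(197,197),78);st=P(B(193,196),116);pt=P(B(210,108),71);k=P(B(162,175),94);pb=P(B(211,62),71)
print("shoulder",sh,"top",st)
for n,q in(("ptr",pt),("key",k),("pb",pb)): print(n,q,np.linalg.norm((q-sh)[:2]),np.degrees(np.arctan2(*(q-sh)[1::-1])))
# gearbox edges on top 70: corners
c=np.array([P(B(*q),70) for q in((65,37),(368,63),(342,364),(40,335))]);print("gearbox centre",c.mean(0),c.round())
e=[c[0]-c[3],c[1]-c[2]];print([np.degrees(np.arctan2(x[1],x[0])).round(1) for x in e],[np.degrees(np.arctan2(x[1],x[0])).round(1)-90 for x in (c[0]-c[1],c[3]-c[2])])
# side refine: shaft top & mark reproj
for X in (hub,st,sh): print(proj("side",X))
R=cv2.imread("pics/side0.png")
a=cv2.resize(R[160:200,260:310],(500,400),interpolation=2);b=cv2.resize(R[225:285,225:275][:60],(300,360),interpolation=2)
o=np.zeros((400,800,3),np.uint8);o[:,:500]=a;o[:360,500:]=b;cv2.imwrite("pics/crop1.png",o)
E
```

```text
hub [ 618.33918645 -249.68955428   40.        ] [32.8 31.2 31.1 32.3 31.8 30.5] flat angles [38.  43.3 38.7 39.4 41.6 40.1] mean flat 10.180648034915372
mark [23.97641298  4.72258399  0.        ] 11.142791367985394
shoulder [497.05378407 113.32403346  78.        ] top [496.1515836  111.48070409 116.        ]
ptr [537.32726962 108.74652079  71.        ] 40.53279240209603 -6.484450438739018
key [506.04463304 127.42249539  94.        ] 16.721303595629788 57.47359172043688
pb [558.03360636 108.60565508  71.        ] 61.162094642175575 -4.424505797924177
gearbox centre [496.28912812 111.08402919  70.        ] [[569. 175.  70.]
 [558.  38.  70.]
 [423.  48.  70.]
 [435. 184.  70.]]
[np.float64(-3.8), np.float64(-4.2)] [np.float64(-4.299999999999997), np.float64(-4.799999999999997)]
[283.01275773 171.70575008]
[255.38889581 236.38775517]
[254.69387977 251.46434909]
```

View pics/crop1.png

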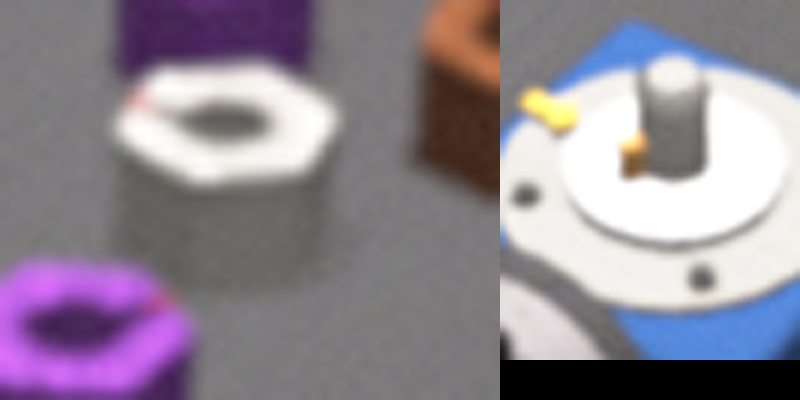

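The side view confirms the steel hub at (282,172), with its red mark at the left rear, and the shaft top at (254,236). From the top image I get:
- Hub: about (618.3, -249.7), mark at about 10.5°.
- Shaft axis: about (496.3, 111.7), pointer at about -4.3°.
- Key: about 58°.

I'll grasp with the jaws along 10.5°.

```bash
cat >> h.py <<'E'
def go(x,y,z,psi=None):
    "remaining tool-axis shift and rz to a pose (tool pointing down)"
    s=r.observe();w,a,b,c=s["eef_rot"]
    from scipy.spatial.transform import Rotation as Ro
    M=Ro.from_quat([a,b,c,w]).as_matrix();yaw=np.degrees(np.arctan2(M[1,0],M[0,0]))
    d=M.T@(np.array([x,y,z])-s["tcp_pos"])
    print("t",s["t"].round(2),"pos",s["tcp_pos"].round(2),"yaw",yaw.round(2),"tilt",M[:2,2].round(4),"F",np.round(s["contact_force"],1),"T",np.round(s["torque"],2),"w",np.round(s["width"],1))
    print("shift",d.round(1),"rz",None if psi is None else round(yaw-psi,2))
E
python3 -m inch '[{"tx":-7.1,"ty":-41.8},{"tx":-7.1,"ty":-41.8},{"tx":-7.1,"ty":-41.8},{"tx":-7.1,"ty":-41.8},{"tx":-7.1,"ty":-41.8},{"tx":-7.1,"ty":-41.8},{"tx":-7.1,"ty":-41.8},{"tx":-7.1,"ty":-41.8},{"tx":-7.1,"ty":-41.8},{"tx":-7.1,"ty":-41.8},{"tx":-7.1,"ty":-41.8},{"tx":-7.1,"ty":-41.8}]' 91.8 20
python3 -m inch '[{"rz":-8.1},{"rz":-8.1},{"rz":-8.1},{"rz":-8.1},{"rz":-8.1},{"rz":-8.1},{"rz":-8.1},{"rz":-8.1},{"rz":-8.1},{"rz":-8.1},{},{}]'
python3 -c "
from h import *
go(618.3,-249.7,100,10.5)"
```

```text
invalid input
invalid input
Traceback (most recent call last):
  File "h.py", line 23, in go
    print("t",s["t"].round(2),"pos",s["tcp_pos"].round(2),"yaw",yaw.round(2),"tilt",M[:2,2].round(4),"F",np.round(s["contact_force"],1),"T",np.round(s["torque"],2),"w",np.round(s["width"],1))
              ^^^^^^^^^^^^
AttributeError: 'float' object has no attribute 'round'
```

```bash
sed -i 's/s\["t"\].round(2)/round(s["t"],2)/' h.py
python3 -m inch '[{"tx":-7.1,"ty":-41.8,"tz":0,"rx":0,"ry":0,"rz":0},{"tx":-7.1,"ty":-41.8,"tz":0,"rx":0,"ry":0,"rz":0},{"tx":-7.1,"ty":-41.8,"tz":0,"rx":0,"ry":0,"rz":0},{"tx":-7.1,"ty":-41.8,"tz":0,"rx":0,"ry":0,"rz":0},{"tx":-7.1,"ty":-41.8,"tz":0,"rx":0,"ry":0,"rz":0},{"tx":-7.1,"ty":-41.8,"tz":0,"rx":0,"ry":0,"rz":0},{"tx":-7.1,"ty":-41.8,"tz":0,"rx":0,"ry":0,"rz":0},{"tx":-7.1,"ty":-41.8,"tz":0,"rx":0,"ry":0,"rz":0},{"tx":-7.1,"ty":-41.8,"tz":0,"rx":0,"ry":0,"rz":0},{"tx":-7.1,"ty":-41.8,"tz":0,"rx":0,"ry":0,"rz":0},{"tx":-7.1,"ty":-41.8,"tz":0,"rx":0,"ry":0,"rz":0},{"tx":-7.1,"ty":-41.8,"tz":0,"rx":0,"ry":0,"rz":0}]' 91.8 20
python3 -c "
from h import *
go(618.3,-249.7,100,10.5)"
```

```text
t: 1.3
tcp_pos: [619.7, -248.7, 226.2]
eef_rot: [0.0, 0.815, -0.579, -0.0]
contact_force: [0.3, -0.5, 0.2]
width: 91.9
t 1.3 pos [ 619.73 -248.75  226.18] yaw -70.76 tilt [-0.0009  0.0003] F [ 0.3 -0.5  0.2] T [-0.07  0.   -0.06] w 91.9
shift [  0.5   1.6 126.2] rz -81.26
```

All six fields are needed in every row. Next I rotate and start descending.

```bash

python3 -m inch '[{"tx":0,"ty":0,"tz":0,"rx":0,"ry":0,"rz":-8.1},{"tx":0,"ty":0,"tz":0,"rx":0,"ry":0,"rz":-8.1},{"tx":0,"ty":0,"tz":0,"rx":0,"ry":0,"rz":-8.1},{"tx":0,"ty":0,"tz":0,"rx":0,"ry":0,"rz":-8.1},{"tx":0,"ty":0,"tz":0,"rx":0,"ry":0,"rz":-8.1},{"tx":0,"ty":0,"tz":10,"rx":0,"ry":0,"rz":-8.1},{"tx":0,"ty":0,"tz":25,"rx":0,"ry":0,"rz":-8.1},{"tx":0,"ty":0,"tz":25,"rx":0,"ry":0,"rz":-8.1},{"tx":0,"ty":0,"tz":30,"rx":0,"ry":0,"rz":-8.1},{"tx":0,"ty":0,"tz":30,"rx":0,"ry":0,"rz":-8.1},{"tx":0,"ty":0,"tz":0,"rx":0,"ry":0,"rz":0},{"tx":0,"ty":0,"tz":0,"rx":0,"ry":0,"rz":0}]'
python3 -c "
from h import *
go(618.3,-249.7,8,10.5)"
```

```text
t: 2.5
tcp_pos: [618.5, -249.9, 106.7]
eef_rot: [-0.0, 0.996, 0.087, -0.0]
contact_force: [0.3, 0.5, -0.2]
width: 92.2
t 2.5 pos [ 618.51 -249.94  106.73] yaw 10.02 tilt [-0.0008  0.0004] F [ 0.3  0.5 -0.2] T [ 0.04 -0.09  0.01] w 92.2
shift [-0.1 -0.2 98.7] rz -0.48
```

```bash

python3 -m inch '[{"tx":0,"ty":0,"tz":20,"rx":0,"ry":0,"rz":-0.5},{"tx":0,"ty":0,"tz":25,"rx":0,"ry":0,"rz":0},{"tx":0,"ty":0,"tz":25,"rx":0,"ry":0,"rz":0},{"tx":0,"ty":0,"tz":15,"rx":0,"ry":0,"rz":0},{"tx":0,"ty":0,"tz":9,"rx":0,"ry":0,"rz":0},{"tx":0,"ty":0,"tz":4,"rx":0,"ry":0,"rz":0},{"tx":0,"ty":0,"tz":0,"rx":0,"ry":0,"rz":0},{"tx":0,"ty":0,"tz":0,"rx":0,"ry":0,"rz":0}]'
python3 -m inch '[{"tx":0,"ty":0,"tz":0,"rx":0,"ry":0,"rz":0},{"tx":0,"ty":0,"tz":0,"rx":0,"ry":0,"rz":0},{"tx":0,"ty":0,"tz":0,"rx":0,"ry":0,"rz":0},{"tx":0,"ty":0,"tz":0,"rx":0,"ry":0,"rz":0},{"tx":0,"ty":0,"tz":0,"rx":0,"ry":0,"rz":0},{"tx":0,"ty":0,"tz":0,"rx":0,"ry":0,"rz":0},{"tx":0,"ty":0,"tz":0,"rx":0,"ry":0,"rz":0},{"tx":0,"ty":0,"tz":0,"rx":0,"ry":0,"rz":0},{"tx":0,"ty":0,"tz":0,"rx":0,"ry":0,"rz":0},{"tx":0,"ty":0,"tz":0,"rx":0,"ry":0,"rz":0}]' 45 30
python3 -c "
from h import *
go(618.3,-249.7,8,10.5)"
```

```text
t: 3.3
tcp_pos: [619.2, -250.3, 9.9]
eef_rot: [0.001, 0.996, 0.093, 0.001]
contact_force: [-0.8, 0.7, 0.1]
width: 92.2
t: 4.3
tcp_pos: [618.6, -250.0, 8.8]
eef_rot: [0.0, 0.996, 0.094, 0.0]
contact_force: [1.9, -0.6, 1.0]
width: 53.6
t 4.3 pos [ 618.63 -250.01    8.79] yaw 10.74 tilt [ 0.0002 -0.0002] F [ 1.9 -0.6  1. ] T [-0.01 -0.16 -0.01] w 53.6
shift [-0.3 -0.4  0.8] rz 0.24
```

```bash

python3 -m inch '[{"tx":0,"ty":0,"tz":-8,"rx":0,"ry":0,"rz":0},{"tx":0,"ty":0,"tz":-20,"rx":0,"ry":0,"rz":0},{"tx":0,"ty":0,"tz":-30,"rx":0,"ry":0,"rz":0},{"tx":0,"ty":0,"tz":-30,"rx":0,"ry":0,"rz":0},{"tx":0,"ty":0,"tz":-30,"rx":0,"ry":0,"rz":0},{"tx":0,"ty":0,"tz":-30,"rx":0,"ry":0,"rz":0},{"tx":0,"ty":0,"tz":-20,"rx":0,"ry":0,"rz":0},{"tx":0,"ty":0,"tz":-8,"rx":0,"ry":0,"rz":0},{"tx":0,"ty":0,"tz":0,"rx":0,"ry":0,"rz":0}]'
python3 -m inch '[{"tx":-1.9,"ty":-13.3,"tz":0,"rx":0,"ry":0,"rz":0},{"tx":-4.6,"ty":-33,"tz":0,"rx":0,"ry":0,"rz":0},{"tx":-6,"ty":-43,"tz":0,"rx":0,"ry":0,"rz":0},{"tx":-6,"ty":-43,"tz":0,"rx":0,"ry":0,"rz":0},{"tx":-6,"ty":-43,"tz":0,"rx":0,"ry":0,"rz":0},{"tx":-6,"ty":-43,"tz":0,"rx":0,"ry":0,"rz":0},{"tx":-6,"ty":-43,"tz":0,"rx":0,"ry":0,"rz":0},{"tx":-6,"ty":-43,"tz":0,"rx":0,"ry":0,"rz":0},{"tx":-4.6,"ty":-33,"tz":0,"rx":0,"ry":0,"rz":0},{"tx":-4,"ty":-27,"tz":0,"rx":0,"ry":0,"rz":0},{"tx":-1.9,"ty":-13.7,"tz":0,"rx":0,"ry":0,"rz":0},{"tx":0,"ty":0,"tz":0,"rx":0,"ry":0,"rz":0}]'
python3 -m inch '[{"tx":0,"ty":0,"tz":0,"rx":0,"ry":0,"rz":-3},{"tx":0,"ty":0,"tz":0,"rx":0,"ry":0,"rz":-8},{"tx":0,"ty":0,"tz":0,"rx":0,"ry":0,"rz":-8},{"tx":0,"ty":0,"tz":0,"rx":0,"ry":0,"rz":-8},{"tx":0,"ty":0,"tz":0,"rx":0,"ry":0,"rz":-8},{"tx":0,"ty":0,"tz":0,"rx":0,"ry":0,"rz":-8},{"tx":0,"ty":0,"tz":0,"rx":0,"ry":0,"rz":-4},{"tx":0,"ty":0,"tz":0,"rx":0,"ry":0,"rz":0},{"tx":0,"ty":0,"tz":0,"rx":0,"ry":0,"rz":0}]'
python3 - <<'E'
from h import *
go(496.3,111.7,125,58)
s,_=snap("side","s1");snap("top","t1")
T=r.observe()["tcp_pos"];print(proj("side",T-[0,0,8]),proj("side",[496.3,111.7,116]))
cv2.imwrite("pics/c2.png",cv2.resize(s[130:290,175:335],(800,600) if 0 else (600,600),interpolation=2))
E
```

```text
t: 5.2
tcp_pos: [618.6, -250.0, 185.4]
eef_rot: [0.0, 0.996, 0.094, 0.0]
contact_force: [0.6, 0.3, -4.3]
width: 53.7
t: 6.4
tcp_pos: [494.8, 112.8, 183.6]
eef_rot: [-0.0, 0.995, 0.095, -0.001]
contact_force: [0.4, -0.1, -4.2]
width: 54.0
t: 7.3
tcp_pos: [496.1, 110.7, 184.2]
eef_rot: [-0.0, 0.876, 0.481, -0.0]
contact_force: [-0.4, -0.3, -5.0]
width: 54.0
t 7.3 pos [496.13 110.67 184.19] yaw 57.56 tilt [-0.0008 -0.0004] F [-0.4 -0.3 -5. ] T [ 0.09 -0.18 -0.02] w 54.0
shift [ 1.  -0.4 59.2] rz -0.44
[255.26537232 211.28295771] [255.26672093 236.42635609]
```

View pics/c2.png

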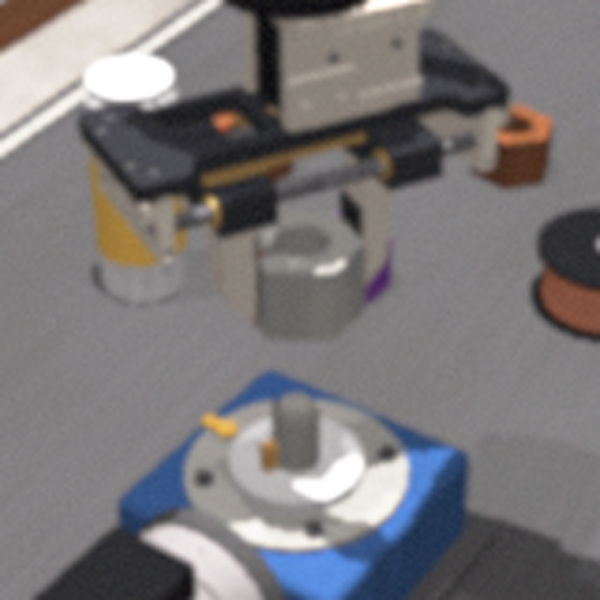

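The hub hangs over the shaft. In the side view its bore centre (u≈255.0) sits slightly right of the shaft top (u≈254.0). I'll enlarge this to measure the relative offset.

```bash
python3 - <<'E'
from h import *
s=cv2.imread("pics/s1.png")
a=cv2.resize(s[183:223,235:280],(720,640),interpolation=2);b=cv2.resize(s[230:260,232:277],(720,480),interpolation=2)
a=cv2.resize(s[185:222,235:275],(400,370),interpolation=2);b=cv2.resize(s[228:265,235:275],(400,370),interpolation=2)
cv2.imwrite("pics/c3.png",np.hstack([a,b]))
T=r.observe()["tcp_pos"]
A=lambda q:((q[0]-235+.5)*10-.5,(q[1]-185+.5)*10-.5)
B=lambda q:(400+(q[0]-235+.5)*10-.5,(q[1]-228+.5)*10-.5)
print("bore top pred",A(proj("side",T+[0,0,31.2])),"hub bottom",A(proj("side",T-[0,0,8.8])))
an=np.radians(57.56+30+60*np.arange(6))
for dz in(31.2,-8.8): print(np.round([A(proj("side",T+[31.18*np.cos(x),31.18*np.sin(x),dz])) for x in an]).tolist())
for z,rr in((116,8),(108,13),(78,13)):
  for X in([496.3,111.7],[498.5,112.9]): print("shaft",z,np.round(B(proj("side",X+[z])),1))
E
```

```text
bore top pred (np.float64(205.32982247130872), np.float64(93.24744777141899)) hub bottom (np.float64(207.18988020343244), np.float64(270.7805801984416))
[[110.0, 176.0], [286.0, 180.0], [376.0, 97.0], [295.0, 15.0], [129.0, 12.0], [34.0, 90.0]]
[[115.0, 356.0], [286.0, 359.0], [373.0, 274.0], [294.0, 190.0], [133.0, 187.0], [41.0, 268.0]]
shaft 116 [607.2  88.8]
shaft 116 [594.3  88.7]
shaft 108 [607.5 120.3]
shaft 108 [594.7 120.2]
shaft 78 [608.8 235.7]
shaft 78 [596.3 235.6]
```

View pics/c3.png

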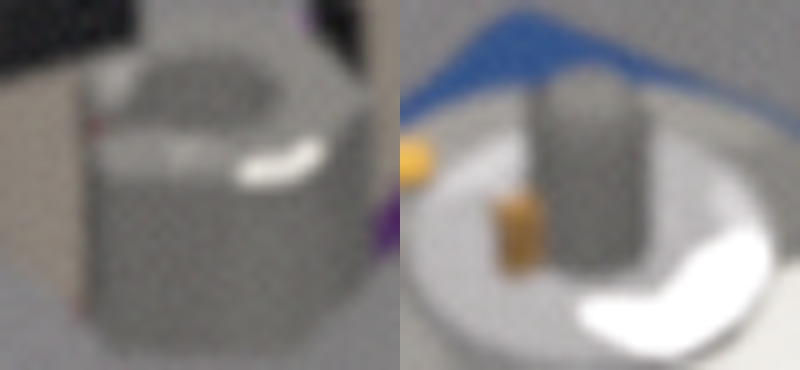

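The hub and shaft are about 12 crop units (roughly 2.3 mm) apart in the side view. I'll correct by (+1.9, +2.1) mm and lower to just above the shaft top.

```bash

python3 -m inch '[{"tx":2.8,"ty":0.5,"tz":10,"rx":0,"ry":0,"rz":-0.4},{"tx":0,"ty":0,"tz":15,"rx":0,"ry":0,"rz":0},{"tx":0,"ty":0,"tz":15,"rx":0,"ry":0,"rz":0},{"tx":0,"ty":0,"tz":11,"rx":0,"ry":0,"rz":0},{"tx":0,"ty":0,"tz":5,"rx":0,"ry":0,"rz":0},{"tx":0,"ty":0,"tz":0,"rx":0,"ry":0,"rz":0},{"tx":0,"ty":0,"tz":0,"rx":0,"ry":0,"rz":0}]'
python3 -c "
from h import *
go(498,112.8,118,58)"
python3 -m inch '[{"tx":0,"ty":0,"tz":2,"rx":0,"ry":0,"rz":0},{"tx":0,"ty":0,"tz":2,"rx":0,"ry":0,"rz":0},{"tx":0,"ty":0,"tz":2,"rx":0,"ry":0,"rz":0},{"tx":0,"ty":0,"tz":0,"rx":0,"ry":0,"rz":0}]'
python3 -c "
from h import *
go(498,112.8,118,58)"
```

```text
t: 8.1
tcp_pos: [498.3, 113.7, 129.0]
eef_rot: [0.0, 0.874, 0.486, 0.0]
contact_force: [0.4, 0.0, -3.8]
width: 53.7
t 8.1 pos [498.29 113.69 129.  ] yaw 58.14 tilt [ 0.0007 -0.    ] F [ 0.4  0.  -3.8] T [ 0.09 -0.17  0.02] w 53.7
shift [-0.9  0.2 11. ] rz 0.14
t: 8.5
tcp_pos: [497.8, 113.6, 122.5]
eef_rot: [-0.0, 0.874, 0.486, -0.0]
contact_force: [-0.4, 1.2, -4.4]
width: 54.0
t 8.5 pos [497.78 113.62 122.51] yaw 58.14 tilt [-0.0003 -0.0001] F [-0.4  1.2 -4.4] T [ 0.05 -0.15 -0.  ] w 54.0
shift [-0.6  0.6  4.5] rz 0.14
```

```bash

python3 -m inch '[{"tx":0,"ty":0,"tz":1,"rx":0,"ry":0,"rz":0},{"tx":0,"ty":0,"tz":1,"rx":0,"ry":0,"rz":0},{"tx":0,"ty":0,"tz":0,"rx":0,"ry":0,"rz":0}]'
python3 -m inch '[{"tx":0,"ty":0,"tz":1,"rx":0,"ry":0,"rz":0},{"tx":0,"ty":0,"tz":1,"rx":0,"ry":0,"rz":0},{"tx":0,"ty":0,"tz":0,"rx":0,"ry":0,"rz":0}]'
python3 -c "
from h import *
go(498,112.8,102,58)"
```

```text
t: 8.8
tcp_pos: [497.8, 113.6, 120.5]
eef_rot: [-0.0, 0.874, 0.486, -0.0]
contact_force: [0.2, 0.1, -5.0]
width: 53.8
t: 9.1
tcp_pos: [497.8, 113.6, 118.5]
eef_rot: [-0.0, 0.874, 0.486, -0.0]
contact_force: [-0.9, 0.5, -3.4]
width: 53.9
t 9.1 pos [497.83 113.63 118.52] yaw 58.14 tilt [-0.0003 -0.0001] F [-0.9  0.5 -3.4] T [ 0.06 -0.18  0.04] w 53.9
shift [-0.6  0.6 16.5] rz 0.14
```

```bash

python3 -m inch '[{"tx":0,"ty":0,"tz":1,"rx":0,"ry":0,"rz":0},{"tx":0,"ty":0,"tz":1,"rx":0,"ry":0,"rz":0},{"tx":0,"ty":0,"tz":0,"rx":0,"ry":0,"rz":0}]'
python3 -m inch '[{"tx":0,"ty":0,"tz":1,"rx":0,"ry":0,"rz":0},{"tx":0,"ty":0,"tz":1,"rx":0,"ry":0,"rz":0},{"tx":0,"ty":0,"tz":0,"rx":0,"ry":0,"rz":0}]'
python3 -c "
from h import *
go(498,112.8,102,58)"
```

```text
t: 9.4
tcp_pos: [497.9, 113.6, 116.5]
eef_rot: [-0.0, 0.874, 0.486, -0.0]
contact_force: [-0.2, 0.2, -4.2]
width: 53.4
t: 9.7
tcp_pos: [497.9, 113.6, 114.6]
eef_rot: [0.0, 0.874, 0.486, -0.0]
contact_force: [0.5, 0.5, -4.8]
width: 53.7
t 9.7 pos [497.91 113.61 114.56] yaw 58.14 tilt [-0.0001 -0.0001] F [ 0.5  0.5 -4.8] T [ 0.01 -0.19  0.02] w 53.7
shift [-0.6  0.5 12.6] rz 0.14
```

The bore is past the taper with no side force, so the hub is centred. Continuing down to key level.

```bash

python3 -m inch '[{"tx":0,"ty":0,"tz":2,"rx":0,"ry":0,"rz":0},{"tx":0,"ty":0,"tz":2,"rx":0,"ry":0,"rz":0},{"tx":0,"ty":0,"tz":2,"rx":0,"ry":0,"rz":0},{"tx":0,"ty":0,"tz":2,"rx":0,"ry":0,"rz":0},{"tx":0,"ty":0,"tz":1,"rx":0,"ry":0,"rz":0},{"tx":0,"ty":0,"tz":0,"rx":0,"ry":0,"rz":0}]'
python3 -m inch '[{"tx":0,"ty":0,"tz":1,"rx":0,"ry":0,"rz":0},{"tx":0,"ty":0,"tz":1,"rx":0,"ry":0,"rz":0},{"tx":0,"ty":0,"tz":0,"rx":0,"ry":0,"rz":0}]'
python3 -m inch '[{"tx":0,"ty":0,"tz":0.5,"rx":0,"ry":0,"rz":0},{"tx":0,"ty":0,"tz":0.5,"rx":0,"ry":0,"rz":0},{"tx":0,"ty":0,"tz":0,"rx":0,"ry":0,"rz":0}]'
python3 -c "
from h import *
go(498,112.8,102,58)"
```

```text
t: 10.3
tcp_pos: [497.9, 113.6, 105.5]
eef_rot: [-0.0, 0.874, 0.486, -0.0]
contact_force: [0.9, -0.2, -5.6]
width: 53.9
t: 10.6
tcp_pos: [498.0, 113.6, 103.6]
eef_rot: [0.0, 0.874, 0.486, -0.0]
contact_force: [-0.4, -0.4, -4.5]
width: 53.9
t: 10.9
tcp_pos: [497.9, 113.6, 102.7]
eef_rot: [0.0, 0.874, 0.486, -0.0]
contact_force: [0.1, -0.2, -4.7]
width: 53.8
t 10.9 pos [497.95 113.65 102.66] yaw 58.14 tilt [ 0.     -0.0001] F [ 0.1 -0.2 -4.7] T [ 0.05 -0.18  0.07] w 53.8
shift [-0.7  0.5  0.7] rz 0.14
```

```bash

python3 -m inch '[{"tx":0,"ty":0,"tz":0.4,"rx":0,"ry":0,"rz":0},{"tx":0,"ty":0,"tz":0.4,"rx":0,"ry":0,"rz":0},{"tx":0,"ty":0,"tz":0,"rx":0,"ry":0,"rz":0}]'
python3 -m inch '[{"tx":0,"ty":0,"tz":0.4,"rx":0,"ry":0,"rz":0},{"tx":0,"ty":0,"tz":0.4,"rx":0,"ry":0,"rz":0},{"tx":0,"ty":0,"tz":0,"rx":0,"ry":0,"rz":0}]'
python3 -c "
from h import *
go(498,112.8,102,58)"
```

```text
t: 11.2
tcp_pos: [497.9, 113.6, 101.8]
eef_rot: [0.0, 0.874, 0.486, -0.0]
contact_force: [1.3, 0.7, -5.1]
width: 54.3
t: 11.5
tcp_pos: [498.0, 113.6, 101.1]
eef_rot: [0.0, 0.874, 0.486, -0.0]
contact_force: [0.0, 0.2, -4.6]
width: 53.7
t 11.5 pos [497.96 113.62 101.06] yaw 58.14 tilt [ 0.     -0.0001] F [ 0.   0.2 -4.6] T [ 0.05 -0.16  0.03] w 53.7
shift [-0.7  0.5 -0.9] rz 0.14
```

```bash

python3 -m inch '[{"tx":0,"ty":0,"tz":0.4,"rx":0,"ry":0,"rz":0},{"tx":0,"ty":0,"tz":0.4,"rx":0,"ry":0,"rz":0},{"tx":0,"ty":0,"tz":0,"rx":0,"ry":0,"rz":0}]'
python3 -m inch '[{"tx":0,"ty":0,"tz":0.4,"rx":0,"ry":0,"rz":0},{"tx":0,"ty":0,"tz":0.4,"rx":0,"ry":0,"rz":0},{"tx":0,"ty":0,"tz":0,"rx":0,"ry":0,"rz":0}]'
python3 -c "
from h import *
go(498,112.8,102,58)"
```

```text
t: 11.8
tcp_pos: [497.9, 113.6, 100.2]
eef_rot: [0.0, 0.874, 0.486, -0.0]
contact_force: [0.9, -0.0, -4.8]
width: 54.0
t: 12.1
tcp_pos: [498.0, 113.6, 99.4]
eef_rot: [0.0, 0.874, 0.486, -0.0]
contact_force: [0.1, -0.4, -4.9]
width: 53.7
t 12.1 pos [497.95 113.61  99.45] yaw 58.14 tilt [ 0.     -0.0001] F [ 0.1 -0.4 -4.9] T [-0.   -0.27  0.01] w 53.7
shift [-0.7  0.5 -2.6] rz 0.14
```

No contact at 3.4 mm below the key's top, so the keyway appears to be over the key. Continuing gently, since the shoulder should come at TCP z≈86.8.

```bash

python3 -m inch '[{"tx":0,"ty":0,"tz":1,"rx":0,"ry":0,"rz":0},{"tx":0,"ty":0,"tz":1,"rx":0,"ry":0,"rz":0},{"tx":0,"ty":0,"tz":1,"rx":0,"ry":0,"rz":0},{"tx":0,"ty":0,"tz":0,"rx":0,"ry":0,"rz":0}]'
python3 -m inch '[{"tx":0,"ty":0,"tz":1,"rx":0,"ry":0,"rz":0},{"tx":0,"ty":0,"tz":1,"rx":0,"ry":0,"rz":0},{"tx":0,"ty":0,"tz":1,"rx":0,"ry":0,"rz":0},{"tx":0,"ty":0,"tz":0,"rx":0,"ry":0,"rz":0}]'
python3 -c "
from h import *
go(498,112.8,86.8,58)"
```

```text
t: 12.5
tcp_pos: [497.9, 113.6, 96.3]
eef_rot: [0.0, 0.874, 0.486, -0.0]
contact_force: [1.0, -0.3, -5.6]
width: 53.9
t: 12.9
tcp_pos: [497.9, 113.6, 93.3]
eef_rot: [0.0, 0.874, 0.486, -0.0]
contact_force: [0.4, -0.0, -4.6]
width: 53.6
t 12.9 pos [497.94 113.63  93.35] yaw 58.14 tilt [-0.0001 -0.0001] F [ 0.4 -0.  -4.6] T [ 0.08 -0.2   0.02] w 53.6
shift [-0.7  0.5  6.5] rz 0.14
```

```bash

python3 -m inch '[{"tx":0,"ty":0,"tz":1,"rx":0,"ry":0,"rz":0},{"tx":0,"ty":0,"tz":1,"rx":0,"ry":0,"rz":0},{"tx":0,"ty":0,"tz":1,"rx":0,"ry":0,"rz":0},{"tx":0,"ty":0,"tz":1,"rx":0,"ry":0,"rz":0},{"tx":0,"ty":0,"tz":0,"rx":0,"ry":0,"rz":0}]'
python3 -m inch '[{"tx":0,"ty":0,"tz":0.5,"rx":0,"ry":0,"rz":0},{"tx":0,"ty":0,"tz":0.5,"rx":0,"ry":0,"rz":0},{"tx":0,"ty":0,"tz":0.5,"rx":0,"ry":0,"rz":0},{"tx":0,"ty":0,"tz":0,"rx":0,"ry":0,"rz":0}]'
python3 -m inch '[{"tx":0,"ty":0,"tz":0.3,"rx":0,"ry":0,"rz":0},{"tx":0,"ty":0,"tz":0.3,"rx":0,"ry":0,"rz":0},{"tx":0,"ty":0,"tz":0,"rx":0,"ry":0,"rz":0}]'
python3 -c "
from h import *
go(498,112.8,86.8,58)"
```

```text
t: 13.4
tcp_pos: [497.9, 113.6, 89.4]
eef_rot: [0.0, 0.874, 0.486, -0.0]
contact_force: [0.1, 0.0, -4.0]
width: 53.8
t: 13.8
tcp_pos: [497.9, 113.6, 87.9]
eef_rot: [0.0, 0.874, 0.486, -0.0]
contact_force: [0.8, -0.3, -5.5]
width: 53.7
t: 14.1
tcp_pos: [498.0, 113.6, 87.4]
eef_rot: [0.0, 0.874, 0.486, -0.0]
contact_force: [-0.1, 0.7, -4.2]
width: 53.9
t 14.1 pos [497.96 113.63  87.38] yaw 58.14 tilt [ 0.     -0.0001] F [-0.1  0.7 -4.2] T [ 0.05 -0.23  0.03] w 53.9
shift [-0.7  0.5  0.6] rz 0.14
```

```bash

python3 -m inch '[{"tx":0,"ty":0,"tz":0.3,"rx":0,"ry":0,"rz":0},{"tx":0,"ty":0,"tz":0.3,"rx":0,"ry":0,"rz":0},{"tx":0,"ty":0,"tz":0,"rx":0,"ry":0,"rz":0}]'
python3 -m inch '[{"tx":0,"ty":0,"tz":0.3,"rx":0,"ry":0,"rz":0},{"tx":0,"ty":0,"tz":0,"rx":0,"ry":0,"rz":0}]'
python3 -m inch '[{"tx":0,"ty":0,"tz":0.3,"rx":0,"ry":0,"rz":0},{"tx":0,"ty":0,"tz":0,"rx":0,"ry":0,"rz":0}]'
python3 -c "
from h import *
go(498,112.8,86.8,58)"
```

```text
t: 14.4
tcp_pos: [498.0, 113.6, 86.8]
eef_rot: [0.0, 0.874, 0.486, 0.0]
contact_force: [0.7, -0.4, -4.8]
width: 54.0
t: 14.6
tcp_pos: [498.0, 113.6, 86.8]
eef_rot: [0.0, 0.874, 0.486, 0.0]
contact_force: [-0.0, -0.6, -0.3]
width: 53.9
t: 14.8
tcp_pos: [498.0, 113.6, 86.7]
eef_rot: [0.0, 0.874, 0.486, 0.0]
contact_force: [-2.4, -0.2, 4.4]
width: 53.6
t 14.8 pos [497.97 113.62  86.72] yaw 58.14 tilt [ 0.0004 -0.0001] F [-2.4 -0.2  4.4] T [-0.02  0.29 -0.  ] w 53.6
shift [-0.7  0.5 -0.1] rz 0.14
```

The shoulder was felt at z=86.8 as expected, so the hub is home. I'll relieve the pressure slightly and turn clockwise by about 62°, watching the forces.

```bash

python3 -m inch '[{"tx":0,"ty":0,"tz":-0.3,"rx":0,"ry":0,"rz":1},{"tx":0,"ty":0,"tz":0,"rx":0,"ry":0,"rz":2},{"tx":0,"ty":0,"tz":0,"rx":0,"ry":0,"rz":3},{"tx":0,"ty":0,"tz":0,"rx":0,"ry":0,"rz":3}]'
python3 -c "
from h import *
go(498,113.6,86.8,-4.3)"
python3 -m inch '[{"tx":0,"ty":0,"tz":0,"rx":0,"ry":0,"rz":3},{"tx":0,"ty":0,"tz":0,"rx":0,"ry":0,"rz":3},{"tx":0,"ty":0,"tz":0,"rx":0,"ry":0,"rz":3},{"tx":0,"ty":0,"tz":0,"rx":0,"ry":0,"rz":3},{"tx":0,"ty":0,"tz":0,"rx":0,"ry":0,"rz":2},{"tx":0,"ty":0,"tz":0,"rx":0,"ry":0,"rz":0}]'
python3 -c "
from h import *
go(498,113.6,86.8,-4.3)"
```

```text
t: 15.2
tcp_pos: [497.8, 113.8, 86.7]
eef_rot: [-0.0, 0.91, 0.415, -0.0]
contact_force: [-2.9, 0.1, 4.3]
width: 53.9
t 15.2 pos [497.77 113.84  86.72] yaw 49.0 tilt [-0.0001  0.0001] F [-2.9  0.1  4.3] T [0.13 0.29 0.2 ] w 53.9
shift [-0.   0.3 -0.1] rz 53.3
t: 15.8
tcp_pos: [497.6, 113.9, 86.7]
eef_rot: [-0.0, 0.953, 0.302, -0.0]
contact_force: [-4.3, 0.6, 4.7]
width: 53.7
t 15.8 pos [497.61 113.91  86.73] yaw 35.1 tilt [-0.0005  0.0002] F [-4.3  0.6  4.7] T [ 0.26  0.48 -0.02] w 53.7
shift [ 0.1  0.5 -0.1] rz 39.4
```

```bash

python3 -m inch '[{"tx":-0.3,"ty":-0.3,"tz":-0.2,"rx":0,"ry":0,"rz":1},{"tx":0,"ty":0,"tz":0,"rx":0,"ry":0,"rz":3},{"tx":0,"ty":0,"tz":0,"rx":0,"ry":0,"rz":3},{"tx":0,"ty":0,"tz":0,"rx":0,"ry":0,"rz":3},{"tx":0,"ty":0,"tz":0,"rx":0,"ry":0,"rz":3},{"tx":0,"ty":0,"tz":0,"rx":0,"ry":0,"rz":3},{"tx":0,"ty":0,"tz":0,"rx":0,"ry":0,"rz":3},{"tx":0,"ty":0,"tz":0,"rx":0,"ry":0,"rz":2}]'
python3 -c "
from h import *
go(497.5,113.8,86.8,-4.3)"
python3 -m inch '[{"tx":0,"ty":0,"tz":0,"rx":0,"ry":0,"rz":3},{"tx":0,"ty":0,"tz":0,"rx":0,"ry":0,"rz":3},{"tx":0,"ty":0,"tz":0,"rx":0,"ry":0,"rz":3},{"tx":0,"ty":0,"tz":0,"rx":0,"ry":0,"rz":3},{"tx":0,"ty":0,"tz":0,"rx":0,"ry":0,"rz":3},{"tx":0,"ty":0,"tz":0,"rx":0,"ry":0,"rz":1},{"tx":0,"ty":0,"tz":0,"rx":0,"ry":0,"rz":0}]'
python3 -c "
from h import *
go(497.5,113.8,86.8,-4.3)"
```

```text
t: 16.6
tcp_pos: [497.4, 114.1, 86.7]
eef_rot: [-0.0, 0.993, 0.122, -0.0]
contact_force: [-3.2, 2.8, 2.9]
width: 53.6
t 16.6 pos [497.41 114.13  86.72] yaw 14.03 tilt [-0.0001  0.0005] F [-3.2  2.8  2.9] T [0.41 0.28 0.18] w 53.6
shift [ 0.   0.3 -0.1] rz 18.33
t: 17.3
tcp_pos: [497.6, 114.3, 86.7]
eef_rot: [-0.0, 1.0, -0.016, 0.0]
contact_force: [-1.9, 5.1, 3.1]
width: 53.9
t 17.3 pos [497.55 114.29  86.73] yaw -1.86 tilt [0.0002 0.0008] F [-1.9  5.1  3.1] T [0.71 0.31 0.06] w 53.9
shift [-0.   0.5 -0.1] rz 2.44
```

```bash

python3 -m inch '[{"tx":0,"ty":-0.4,"tz":0,"rx":0,"ry":0,"rz":1.2},{"tx":0,"ty":0,"tz":0,"rx":0,"ry":0,"rz":1.2},{"tx":0,"ty":0,"tz":0,"rx":0,"ry":0,"rz":0},{"tx":0,"ty":0,"tz":0,"rx":0,"ry":0,"rz":0}]'
python3 -c "
from h import *
go(497.5,113.8,86.8,-4.3)"
```

```text
t: 17.7
tcp_pos: [497.5, 114.3, 86.7]
eef_rot: [-0.0, 0.999, -0.037, 0.0]
contact_force: [-2.1, 5.2, 2.7]
width: 53.6
t 17.7 pos [497.53 114.31  86.72] yaw -4.27 tilt [0.     0.0003] F [-2.1  5.2  2.7] T [0.65 0.24 0.05] w 53.6
shift [ 0.   0.5 -0.1] rz 0.03
```

```bash

python3 -m inch '[{"tx":0,"ty":0,"tz":0,"rx":0,"ry":0,"rz":0},{"tx":0,"ty":0,"tz":0,"rx":0,"ry":0,"rz":0},{"tx":0,"ty":0,"tz":0,"rx":0,"ry":0,"rz":0},{"tx":0,"ty":0,"tz":0,"rx":0,"ry":0,"rz":0},{"tx":0,"ty":0,"tz":0,"rx":0,"ry":0,"rz":0},{"tx":0,"ty":0,"tz":-10,"rx":0,"ry":0,"rz":0},{"tx":0,"ty":0,"tz":-25,"rx":0,"ry":0,"rz":0},{"tx":0,"ty":0,"tz":-40,"rx":0,"ry":0,"rz":0},{"tx":0,"ty":0,"tz":-40,"rx":0,"ry":0,"rz":0},{"tx":0,"ty":0,"tz":-35,"rx":0,"ry":0,"rz":0}]' 80
python3 -m inch '[{"tx":0,"ty":20,"tz":0,"rx":0,"ry":0,"rz":0},{"tx":0,"ty":40,"tz":0,"rx":0,"ry":0,"rz":0},{"tx":0,"ty":40,"tz":0,"rx":0,"ry":0,"rz":0},{"tx":0,"ty":40,"tz":0,"rx":0,"ry":0,"rz":0},{"tx":0,"ty":40,"tz":0,"rx":0,"ry":0,"rz":0},{"tx":0,"ty":40,"tz":0,"rx":0,"ry":0,"rz":0},{"tx":0,"ty":20,"tz":0,"rx":0,"ry":0,"rz":0},{"tx":0,"ty":0,"tz":0,"rx":0,"ry":0,"rz":0}]'
python3 - <<'E'
from h import *
go(498,113.6,86.8,-4.3)
# average frames for less noise
p=np.mean([r.grab_frame("top")[0].astype(float) for _ in range(4)],0)
s=np.mean([r.grab_frame("side")[0].astype(float) for _ in range(4)],0)
np.save("pics/pt.npy",p);np.save("pics/ps.npy",s)
d=r.grab_frame("top")[1]
a=cv2.resize(p[188:238,222:272].astype(np.uint8),(400,400),interpolation=2)
b=cv2.resize(s[215:265,225:275].astype(np.uint8),(400,400),interpolation=2)
cv2.imwrite("pics/c4.png",np.hstack([a,b]))
f,cx,cy,R,t=cam("top");v,u=np.mgrid[0:420,0:560]
W=(np.stack([(u-cx)/f*d,(v-cy)/f*d,d],-1)-t)@R
z=W[195:235,228:265];k=(z[...,2]>100)&(z[...,2]<130);print("hub top z",np.median(z[k][:,2]),k.sum(),z[k].mean(0))
E
```

```text
t: 18.7
tcp_pos: [497.6, 114.1, 239.6]
eef_rot: [-0.0, 0.999, -0.037, 0.001]
contact_force: [0.5, 0.5, -0.3]
width: 80.1
t: 19.5
tcp_pos: [479.5, -127.7, 237.4]
eef_rot: [0.0, 0.999, -0.039, 0.0]
contact_force: [-0.2, 0.1, -0.5]
width: 79.7
t 19.5 pos [ 479.46 -127.67  237.35] yaw -4.47 tilt [ 0.0007 -0.001 ] F [-0.2  0.1 -0.5] T [ 0.01 -0.06  0.06] w 79.7
shift [  -0.5 -242.1  150.3] rz -0.17
hub top z 117.45748943495505 337 [495.40612317 113.98668512 116.91729421]
```

View pics/c4.png

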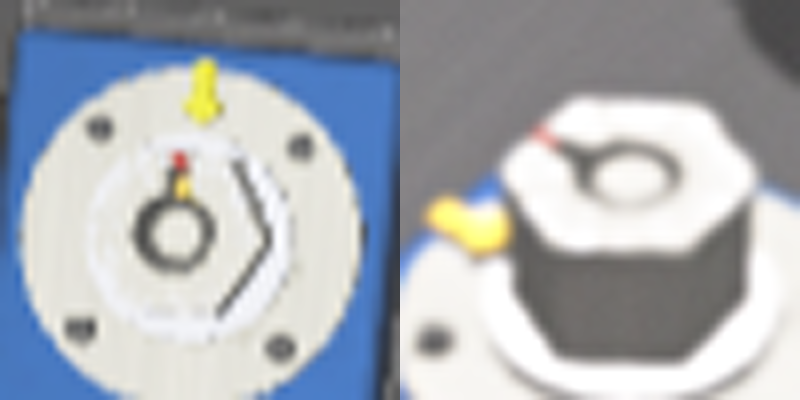

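Top view: the red mark is at (180,160), the key is visible inside the keyway at (182,185), and the yellow tip is at (204,122). Side view: the hub sits flush on the white shoulder. Next I compute the angles.

```bash
python3 - <<'E'
from h import *
p=np.load("pics/pt.npy").astype(np.float32);x0,y0=222,188
c=p[y0:y0+50,x0:x0+50];B,G,Rr=c[...,0],c[...,1],c[...,2]
vv,uu=np.mgrid[0:50,0:50]
def cen(w,box):
    u0,u1,v0,v1=box;m=np.zeros_like(w);m[v0:v1,u0:u1]=1;w=np.clip(w,0,None)*m
    return x0+(w*uu).sum()/w.sum(),y0+(w*vv).sum()/w.sum()
red=cen(Rr-G-25,(17,29,16,24));
yw=np.clip(np.minimum(Rr,G)-B-60,0,None)
ptr=cen(yw,(18,32,5,17));key=cen(np.minimum(Rr,G)-B-30,(18,29,20,27))
print("px",red,ptr,key)
# pointer row centroids
P=lambda q,z:back("top",*q,z=z)[:2]
rows=[(x0+(yw[v]*uu[v]).sum()/yw[v].sum(),y0+v) for v in range(7,16) if yw[v].sum()>150]
L=np.array([P(q,72) for q in rows]);print("ptr line",L.round(1).tolist())
C=lambda x,y:(x0+(x+.5)/8-.5,y0+(y+.5)/8-.5)
ang=lambda a,b:np.degrees(np.arctan2(a[1]-b[1],a[0]-b[0])).round(2)
bol=np.mean([P(C(*q),72) for q in((100,129),(301,146),(281,347),(81,328))],0)
vx=[P(C(*q),118) for q in((135,134),(240,155))]
st=P(C(175,233),116);print("bolts axis",bol,"shaft top",st)
mk=P(red,118);pt=P(ptr,72);k=P(key,94)
for n,a in(("bolts",bol),("shaft",st),("mean",(bol+st)/2)): print(n,"mark",ang(mk,a),np.hypot(*(mk-a)).round(1),"ptr",ang(pt,a),"key",ang(k,a))
w=np.polyfit(L[:,0],L[:,1],1);print("ptr dir",np.degrees(np.arctan(w[0])))
# flats in top: side camera mark
s=np.load("pics/ps.npy").astype(np.float32);R2=s[...,2]-s[...,1]-25;m=np.zeros_like(R2);m[222:240,235:252]=1
yb=(np.minimum(s[...,1],s[...,2])-s[...,0]-70).clip(0)
w=np.clip(R2,0,None)*m*(s[...,1]-s[...,0]<40);v,u=np.mgrid[0:420,0:560]
print("side red px",(w*u).sum()/w.sum(),(w*v).sum()/w.sum(),w.sum())
for a in(-10,-7,-4.3,-1): print(a,proj("side",[497.5+24*np.cos(np.radians(a)),113.8+24*np.sin(np.radians(a)),118]).round(2))
print("bore ctr pred",proj("side",[497.5,113.8,118]))
E
```

```text
px (np.float64(244.0310633213859), np.float64(207.6499402628435)) (np.float64(246.9913432002234), np.float64(199.2214465233175)) (np.float64(244.43951985226224), np.float64(211.0572483841182))
ptr line [[556.5, 108.6], [553.7, 109.1], [550.9, 109.1], [548.1, 109.3], [545.3, 109.8], [542.5, 109.7], [539.7, 109.4]]
bolts axis [496.89407246 113.03984416] shaft top [496.80720127 114.2685174 ]
bolts mark -0.48 24.4 ptr -4.19 key 2.99
shaft mark -3.35 24.5 ptr -5.56 key -1.33
mean mark -1.92 24.4 ptr -4.87 key 0.83
ptr dir -3.153521915650374
side red px 242.64935064935065 231.64935064935065 134.75
-10 [244.91 231.16]
-7 [244.5  231.48]
-4.3 [244.15 231.77]
-1 [243.76 232.14]
bore ctr pred [254.18305737 236.03680359]
```

```bash
python3 - <<'E'
from h import *
from scipy.optimize import least_squares as ls
p=np.load("pics/pt.npy").astype(np.float32);q0=cv2.imread("pics/top0.png").astype(np.float32)
K=8
def wp(cn,z): return np.array([back("top",(x+.5)/K-.5,(y+.5)/K-.5,z=z)[:2] for x,y in cn.reshape(-1,2)])
def circ(W):
    f=lambda c:np.hypot(W[:,0]-c[0],W[:,1]-c[1])-c[2]
    return ls(f,[*W.mean(0),30],loss="soft_l1",f_scale=.5).x
for nm,im in(("before",q0),("after",p)):
    b=cv2.resize(im,None,fx=K,fy=K,interpolation=cv2.INTER_CUBIC)
    blue=((b[...,0]-b[...,2])>70).astype(np.uint8);blue[:, :205*K]=0;blue[:,290*K:]=0;blue[:180*K]=0;blue[255*K:]=0
    cs,h=cv2.findContours(blue,cv2.RETR_CCOMP,cv2.CHAIN_APPROX_NONE)
    i=max(range(len(cs)),key=lambda i:cv2.contourArea(cs[i]));W=wp(cs[i],70).astype(np.float32)
    rc=cv2.minAreaRect(W);print(nm,"blue rect",rc)
    j=[k for k in range(len(cs)) if h[0][k][3]==i];hole=max((cs[k] for k in j),key=cv2.contourArea)
    print("disc circle z72",circ(wp(hole,72)))
    yl=((np.minimum(b[...,1],b[...,2])-b[...,0])>60).astype(np.uint8)
    cs,_=cv2.findContours(yl[186*K:205*K,240*K:256*K],0,cv2.CHAIN_APPROX_NONE)
    Y=max(cs,key=cv2.contourArea)+np.array([240*K,186*K])
    Yw=wp(Y,72);m=cv2.moments(Yw.astype(np.float32).reshape(-1,1,2));print("ptr centroid",m["m10"]/m["m00"],m["m01"]/m["m00"],"tip",Yw[Yw[:,0].argmin()])
b=cv2.resize(p,None,fx=K,fy=K,interpolation=cv2.INTER_CUBIC);g=b.mean(2)
# bore edge: from ring centre outwards, mid-gray crossing dark->bright beyond r 11mm
c0=np.array([496.8,114.3]);pts=[]
for it in range(3):
  pts=[]
  for a in np.radians(np.arange(25,335,5)):
    rr=np.arange(10,20,.2);val=[]
    for x in rr:
        u,v=proj("top",[*(c0+x*np.array([np.cos(a),np.sin(a)])),118]);val.append(g[int(round((v+.5)*K-.5)),int(round((u+.5)*K-.5))])
    val=np.array(val);i0=val[:25].argmin();k=np.argmax(val[i0:]>175)
    if k: pts.append(c0+rr[i0+k]*np.array([np.cos(a),np.sin(a)]))
  C=circ(np.array(pts));c0=C[:2]
print("bore circle",C,len(pts))
mk=back("top",244.03,207.65,z=118)[:2];d=mk-c0;print("mark",np.degrees(np.arctan2(d[1],d[0])),np.hypot(*d))
E
```

```text
before blue rect ((496.4167785644531, 112.69937133789062), (136.64186096191406, 136.501220703125), 85.27861022949219)
disc circle z72 [496.76516539 113.01540712  60.83886032]
ptr centroid 547.2123591986473 109.41974643002494 tip [537.025212   110.73679845]Traceback (most recent call last):
  File "<stdin>", line 13, in <module>
  File "<stdin>", line 5, in wp
  File "h.py", line 11, in back
    f,cx,cy,R,t=cam(n);ray=np.array([(u-cx)/f,(v-cy)/f,1])
                ~~~^^^
  File "h.py", line 4, in cam
    m=r.camera_model(n);f=210/np.tan(np.radians(m["vertical_fov"])/2)
ValueError: time passes only in moves, steps and waits
```

```bash
sed -i 's/^def cam(n):/import functools\n@functools.lru_cache\ndef cam(n):/' h.py; python3 - <<'E'
from h import *
from scipy.optimize import least_squares as ls
p=np.load("pics/pt.npy").astype(np.float32);K=8
def circ(W):
    f=lambda c:np.hypot(W[:,0]-c[0],W[:,1]-c[1])-c[2]
    return ls(f,[*W.mean(0),14],loss="soft_l1",f_scale=.5).x
b=cv2.resize(p,None,fx=K,fy=K,interpolation=cv2.INTER_CUBIC);g=b.mean(2)
c0=np.array([496.8,114.3])
for it in range(3):
  pts=[]
  for a in np.radians(np.arange(25,335,5)):
    rr=np.arange(9,20,.2);val=[]
    for x in rr:
        u,v=proj("top",[*(c0+x*np.array([np.cos(a),np.sin(a)])),118]);val.append(g[int(round((v+.5)*K-.5)),int(round((u+.5)*K-.5))])
    val=np.array(val);i0=val[:25].argmin();k=np.argmax(val[i0:]>160)
    if k: pts.append(c0+rr[i0+k]*np.array([np.cos(a),np.sin(a)]))
  C=circ(np.array(pts));c0=C[:2]
print("bore circle",C,len(pts))
mk=back("top",244.03,207.65,z=118)[:2]
for nm,c in(("bore",c0),("disc",np.array([496.77,113.02]))):
    d=mk-c;print(nm,"mark",np.degrees(np.arctan2(d[1],d[0])),np.hypot(*d))
    d=np.array([547.21,109.42])-c;print("   ptr",np.degrees(np.arctan2(d[1],d[0])))
# known: what does a mark at yaw a about the initial hub look like -> bias check
E
```

```text
bore circle [497.0037706  114.7237502   13.76046815] 62
bore mark -4.44099584883483 24.336098607311502
   ptr -6.030319475177692
disc mark -0.422522280817917 24.497468696508065
   ptr -4.082387757237466
```

The hub's mark is at -4.4° about its bore (-4.3° by the jaws), and the pointer is at -4.1° to -4.7°. The top face is at z=117.5, so the hub is home, and the arm is clear. I'm handing in.

```bash
python3 -c "
from h import *
go(498,113.6,86.8); print(r.sign_off())"
```

```text
t 19.95 pos [ 479.81 -124.47  236.8 ] yaw -4.19 tilt [ 0.0001 -0.0001] F [0.3 0.3 0.7] T [-0.06 -0.1  -0.  ] w 80.0
shift [   0.7 -238.8  150. ] rz None
the job is handed in; nothing more can be done
None
```

The hub is on the shaft, over the key and down on the shoulder, with its red line turned to the yellow pointer. I then let go, moved the arm clear and handed in at about 20 s.

- **Fitting:** The measured key direction (about 58°) was close enough that the keyway dropped over the key without searching. I felt no resistance until the shoulder, at the expected height, and pressed it there with about 9 N. Sideways force while turning stayed around 5 N.
- **Seating check:** The hub's top face read 117.5 mm, against 118 mm expected. The camera's depth reads about 0.4 mm low on the gearbox too. The key is visible inside the keyway.
- **Alignment check:** The red line is at -4.3° by the jaws at release and -4.4° by the camera about the bore. The pointer and gearbox direction came out between -4.1° and -4.7°.
- **A check that disagreed:** The top image puts the bore centre about 1.7 mm from the centre of the gearbox's disc, more than the 1 mm play allows. Measured about the disc's centre instead, the red line reads -0.4°. I put this down to reading and calibration error and trusted the jaw angle.
- **Not checked:** I didn't photograph the spool, can and wrench again at the end. The arm never came near them.

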